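# Kit the chair-arm parts into the picture tray

## Task

Gather the parts for one chair arm into the wooden picture tray: stand the black bushing, the orange clamp knob, the dark walnut block and the pale beech foot each upright in the middle of its own picture, the block lying along its rectangle. The brass bushing and the pale block belong to another chair: leave them standing where they are.

Things in the scene. Friction and masses are not known exactly. Their poses are not given: they have to be found in the camera images.
- bushing_mid (a point): Black bushing to be kitted: upright tube, 40 mm outside diameter, 22 mm bore, 50 mm tall, about 110 g. The point is its centre, 25 mm above its underside; z is up as it stands.
- knob_mid (a point): Orange six-lobed clamp knob to be kitted: 44 mm across and 50 mm tall over all; the orange head spans 10 to 40 mm above its underside, on a 34 mm black base, with a 16 mm steel stub on top; about 60 g. The point is its centre, 25 mm above its underside; z is up as it stands.
- block_mid (a point): Dark walnut block to be kitted, standing: 64 mm (its x) by 32 mm (its y) by 50 mm tall, dark hole marks on top, about 75 g. The point is its centre, 25 mm above its underside; z is up as it stands.
- foot_mid (a point): Pale beech turned foot to be kitted: a 38 mm round, straight up to 36 mm and then a cone to 18 mm at its top, 50 mm tall, black rubber rim at its underside, about 45 g. The point is its centre, 25 mm above its underside; z is up as it stands. Other low clutter (up to 50 mm tall) stands among the parts on both sides of the tray, at least 90 mm from centre to centre.
- brass_bushing_mid (a point): Look-alike to leave alone: brass-coloured bushing of the same shape and size as the black one. The point is its centre, 25 mm above its underside; z is up as it stands.
- pale_block_mid (a point): Look-alike to leave alone: pale beech block of the same shape and size as the walnut one. The point is its centre, 25 mm above its underside; z is up as it stands.
- bay_bushing_mark (a point): Bay of the black bushing: its picture is a black ring, 48 mm across, with a light middle. One of the four 88 mm square off-white bays (2 x 2, 96 mm between centres) of a fixed, shallow wooden tray, 206 mm square. The point is the middle of the picture, on the bay's floor, 9 mm above the bench; z is up, x and y lie along the tray's sides. The ridges between bays stand 3 mm and the tray's rim 5 mm above the bay's floor. Which bay is which changes.
- bay_knob_mark (a point): Bay of the knob: its picture is an orange six-lobed star, about 51 mm across. One of the four 88 mm square off-white bays (2 x 2, 96 mm between centres) of a fixed, shallow wooden tray, 206 mm square. The point is the middle of the picture, on the bay's floor, 9 mm above the bench; z is up, x and y lie along the tray's sides. The ridges between bays stand 3 mm and the tray's rim 5 mm above the bay's floor. Which bay is which changes.
- bay_block_mark (a point): Bay of the walnut block: its picture is a dark brown rectangle, 70 mm along the bay's x by 38 mm along its y. One of the four 88 mm square off-white bays (2 x 2, 96 mm between centres) of a fixed, shallow wooden tray, 206 mm square. The point is the middle of the picture, on the bay's floor, 9 mm above the bench; z is up, x and y lie along the tray's sides. The ridges between bays stand 3 mm and the tray's rim 5 mm above the bay's floor. Which bay is which changes.
- bay_foot_mark (a point): Bay of the beech foot: its picture is a pale wood-coloured disc, 48 mm across, with a thin brown circle of 22 mm in it. One of the four 88 mm square off-white bays (2 x 2, 96 mm between centres) of a fixed, shallow wooden tray, 206 mm square. The point is the middle of the picture, on the bay's floor, 9 mm above the bench; z is up, x and y lie along the tray's sides. The ridges between bays stand 3 mm and the tray's rim 5 mm above the bay's floor. Which bay is which changes.
There are look-alikes about, which are no part of the job. What is shaped like the part that bears block_mid but pink or purple is not meant.

How it is judged:
At the end, for the whole second after the job is handed in: Black bushing, knob, walnut block and foot each stand at rest, upright within 7 degrees, on their own bay's floor, centre within 12 mm of the picture's middle; the block's long side within 15 degrees of its rectangle's; brass bushing and pale block standing within 30 mm of their starts (horizontal distance between bushing_mid and bay_bushing_mark below 0.012 m and z of bushing_mid in the frame of bay_bushing_mark between 0.02 and 0.03 m and angle between each of bushing_mid, knob_mid, block_mid, foot_mid's own z axis and vertical below 0.12 rad and linear speed of each of bushing, knob, block, foot below 0.02 m/s and horizontal distance between knob_mid and bay_knob_mark below 0.012 m and z of knob_mid in the frame of bay_knob_mark between 0.02 and 0.03 m and horizontal distance between block_mid and bay_block_mark below 0.012 m and z of block_mid in the frame of bay_block_mark between 0.02 and 0.03 m and horizontal distance between foot_mid and bay_foot_mark below 0.012 m and z of foot_mid in the frame of bay_foot_mark between 0.02 and 0.03 m and angle between the x axis of block_mid and the x axis of bay_block_mark, either way round below 0.26 rad and distance of each of brass_bushing_mid, pale_block_mid from where it was at the start of the episode below 0.03 m and angle between each of brass_bushing_mid, pale_block_mid's own z axis and vertical below 0.5 rad); the robot touches nothing.
It fails at once if the brass bushing is knocked over or moved more than 30 mm from where it stood (not (distance of brass_bushing_mid from where it was at the start of the episode below 0.03 m and angle between brass_bushing_mid's own z axis and vertical below 0.5 rad)).
It fails at once if the pale block is knocked over or moved more than 30 mm from where it stood (not (distance of pale_block_mid from where it was at the start of the episode below 0.03 m and angle between pale_block_mid's own z axis and vertical below 0.5 rad)).
It also fails if it takes over 112 s, if anything falls off the work surface, if the arm or the gripper's body presses on something with over 40 N, if the wrist force passes 120 N, or if a joint passes its speed limit or range.

## Robot

A 7-joint arm with a two-finger parallel gripper is mounted at the origin on the work surface. World frame = base frame: x ahead of the robot, y to its left, z up, the work surface at z = 0. Lengths are in m, angles in rad, forces in N, time in s.
With the tool pointing down it reaches from about 0.35 to 0.9 m from the base axis. Payload 8.1 kg.
Tool frame: the origin (TCP) lies on the centre line of the jaws, within the pads' length; the fingertips stand 22 mm ahead of it and the grasp point (between the pads) lies 3 mm ahead of it; z points along the fingers, y is the direction in which the jaws open and shut (so a half turn about z gives the same grasp; the last joint's range is limited). The gripper opens to 85 mm and grips with 20 to 120 N. Pads are 22 mm wide; open, the fingers measure 114 mm over their backs; the gripper's body (76 mm by 85 mm) begins 54 mm behind the grasp point. The pads swing forward as they close: fully open they stand 13 mm farther back than shut.
Start: joints at [-1.384, 0.434, 0.025, 1.573, -0.012, 1.134, -0.075], TCP at [0.179, 0.599, 0.253] pointing down, gripper open.
Joint ranges: [-2.62, 2.62], [-0.44, 2.09], [-1.27, 1.32], [0.08, 2.57], [-1.32, 4.46], [0.12, 2], [-2.74, 2.74]. Speed limits (rad/s): [2.22, 2.22, 3.01, 3.01, 3.14, 3.14, 3.14].

## Interface

Orientations are given as a unit quaternion [x, y, z, w].
In Python, from workcell import env gives the robot as it stands.
- The arm moves only by the shell command python3 -m handwheel 'ROWS' [FORCE]. ROWS is JSON, a list that holds one entry, the list of rows, each a list of 7 numbers: the turn, a rotation vector about the tool's x, y, z in units of 0.15 rad (1.0 is 0.15 rad), then the shift along the tool's x, y, z in units of 20 mm (1.0 is 20 mm), then the closure in counts, from 0 (fully open) to 255 (shut). In form: [[[wx, wy, wz, x, y, z, fingers], ...]]. A call has 1 to 10 rows; each row shifts and turns the commanded pose from where the row before left it, along the tool's axes as they then stand; what a row does not reach is not made up. A row lasts 1/10 s, in which the tool goes at most 50 mm and 8.59 degrees, less where a joint would pass 70% of its speed; a pose out of reach is approached as far as the arm can. A call with a number of a shift or a turn outside -1 to 1 is refused whole. A call with a gripper value outside its range is refused whole. The fingers move at their own pace and stop on an object; FORCE is the grip in N (left out, the last holds). Time passes only in rows, so rows that do not move let the fingers close. It gives the time, the measured TCP pose, the force and the opening at its end, in the units of the state.
- env.read_state(): the state, without advancing time (a new reading comes with each control period).
- env.snapshot(name): name is "scene" or "top"; returns the picture (384x512x3 uint8, red, green, blue); there is no depth.
- env.camera_params(name): a dict with "fx", "fy", "cx", "cy" (pixels), "dist_coeffs" ([k1, k2, p1, p2, k3] as OpenCV has them; the pictures are not rectified), "cam_to_world" (4x4, takes a point from camera to world coordinates). Camera axes: x right, y down, z forward; pixel columns grow to the right and rows downward; lengths in m; the calibration is good to about 2 mm. A picture is of the moment at which its call begins. camera_params takes no time and is no camera call.
- env.job_done(): hands the job in, once; it reports no verdict.
The state is a dict: "clock": time; "joint_pos": joint angles; "joint_vel": joint speeds; "effort": joint torques, N m; "tool_pos": TCP position; "orientation": TCP orientation; "wrist_force": force on the tool from outside, world axes, zero at the start; "wrist_torque": the same for the moment, N m; "width": opening from 0.0 (shut) to 1.0 (fully open).
Only numpy, scipy, OpenCV 4.12 (cv2) and the standard library are available. Lean on these libraries where they do the work, as an engineer would, in place of code of your own. Each camera call takes 0.05 s, during which the arm holds its last target. There are 200 camera calls.

## Working session

There is one attempt and no reset: what is moved stays moved. The work goes in short steps, Python scripts to look and compute and a shell command to move; the robot and the scene stay as the last step left them, time stands still between calls to the robot, and variables do not carry over. Pictures are saved under pics/ and viewed, about 12 in all and at most 16, crops included, and the job is handed in when it is done.

```bash
mkdir -p pics; ls; python3 - <<'E'
from workcell import env
import cv2,numpy as np
for n in("scene","top"):
    im=env.snapshot(n); cv2.imwrite(f"pics/{n}0.png",cv2.resize(im[:,:,::-1],(800,600),interpolation=cv2.INTER_CUBIC)); np.save(f"{n}0.npy",im)
    p=env.camera_params(n); print(n,{k:np.round(v,4).tolist() for k,v in p.items()})
s=env.read_state(); print(s)
E
```

```text
pics
scene {'fx': 388.8223, 'fy': 388.8223, 'cx': 250.7948, 'cy': 194.1753, 'dist_coeffs': [0.0323, 0.0, 0.0, 0.0, 0.0], 'cam_to_world': [[-0.1347, 0.6521, -0.7461, 1.3448], [0.9909, 0.0862, -0.1036, 0.1612], [-0.0032, -0.7532, -0.6577, 0.7853], [0.0, 0.0, 0.0, 1.0]]}
top {'fx': 485.4765, 'fy': 485.4765, 'cx': 259.6141, 'cy': 189.2565, 'dist_coeffs': [-0.0397, 0.0, 0.0, 0.0, 0.0], 'cam_to_world': [[0.0055, -0.997, 0.0776, 0.4133], [-0.9999, -0.0047, 0.0111, 0.0237], [-0.0107, -0.0777, -0.9969, 1.3839], [0.0, 0.0, 0.0, 1.0]]}
{'clock': 0.1, 'joint_pos': array([-1.3836151 ,  0.43515099,  0.02499595,  1.5739905 , -0.0116184 ,
        1.13398621, -0.07510757]), 'joint_vel': array([ 0.00014037, -0.00170459,  0.00204674, -0.00205302,  0.00131685,
        0.00051023, -0.00030317]), 'effort': array([ 3.01022323e-03, -6.71752024e+01,  1.02854848e+00, -3.16900456e+01,
        1.59020838e-02,  7.15637419e-03, -4.84491636e-05]), 'tool_pos': array([0.17852555, 0.59853319, 0.25261214]), 'orientation': array([ 1.44436052e-01,  9.89513893e-01, -6.93659840e-04, -4.07728245e-05]), 'wrist_force': array([ 0.35657898, -0.0240809 , -0.073213  ]), 'wrist_torque': array([-0.02167185,  0.01739066, -0.06347866]), 'width': 0.9968493323447252}
```

View pics/top0.png

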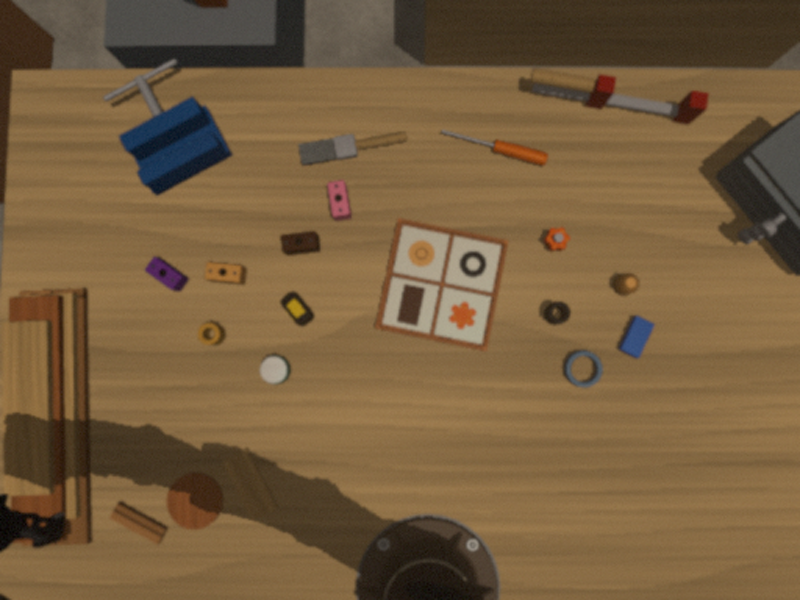

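View pics/scene0.png

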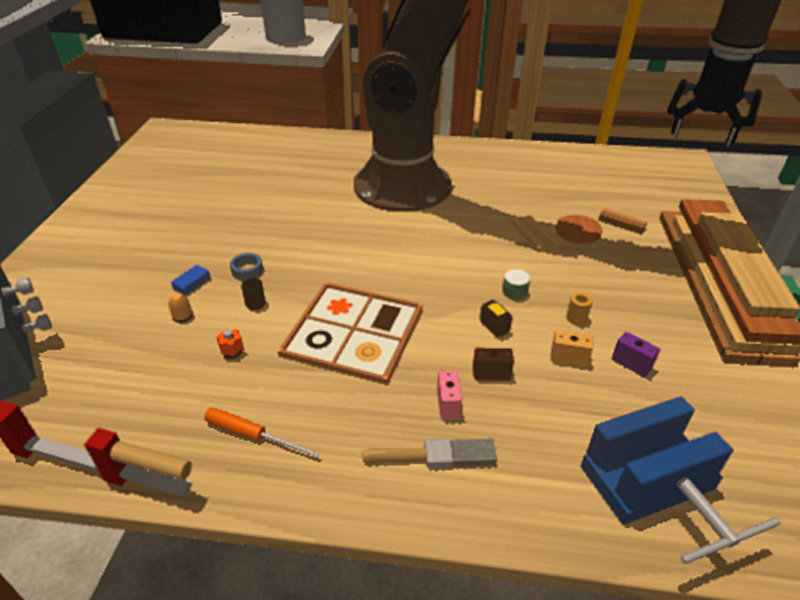

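Top view: the candidates (800x600 px) are as follows.
- **Bushings:** the black one is at (557,313) and the brass one at (210,333). Black is meant, and the blue ring at (583,369) is clutter.
- **Blocks:** walnut is at (300,243), pale at (223,272), pink at (339,199) and purple at (166,273). Only the dark brown one is meant.
- **Other parts:** the knob is at (557,238) and the foot at (627,284).
- **Tray:** it is at (442,285), with the foot bay upper left, ring upper right, block lower left and star lower right.

Next I'll make rectified enlargements to confirm these and measure.

```bash
cat > h.py <<'E'
import cv2,numpy as np
from workcell import env
def proj(P,n="top"):
    p=env.camera_params(n);T=np.linalg.inv(np.array(p["cam_to_world"]))
    K=np.array([[p["fx"],0,p["cx"]],[0,p["fy"],p["cy"]],[0,0,1]])
    return cv2.projectPoints(np.asarray(P,float).reshape(-1,1,3),cv2.Rodrigues(T[:3,:3])[0],T[:3,3],K,np.array(p["dist_coeffs"]))[0][:,0]
def ortho(im,x0,x1,y0,y1,z,s,n="top"):
    "x up, y left; s px per m; grid each 50 mm"
    xs=np.arange(x1,x0,-1/s);ys=np.arange(y1,y0,-1/s)
    X,Y=np.meshgrid(xs,ys,indexing="ij")
    uv=proj(np.stack([X,Y,0*X+z],-1),n).reshape(*X.shape,2).astype(np.float32)
    return cv2.remap(im,uv[...,0],uv[...,1],cv2.INTER_CUBIC)
def grid(o,x0,x1,y0,y1,s,step=.05):
    o=o.copy()
    for x in np.arange(np.ceil(x0/step)*step,x1,step):
        r=int((x1-x)*s);o[r]=(o[r]//2+[0,60,60]).astype('u1');cv2.putText(o,f"{x:.2f}",(0,r),0,.4,(255,0,0))
    for y in np.arange(np.ceil(y0/step)*step,y1,step):
        c=int((y1-y)*s);o[:,c]=(o[:,c]//2+[0,60,60]).astype('u1');cv2.putText(o,f"{y:.2f}",(c,10),0,.4,(255,0,0))
    return o
E
python3 - <<'E'
from h import *
im=np.load("top0.npy")
# rough centres by pixel -> plane
p=env.camera_params("top");C=np.array(p["cam_to_world"]);K=np.array([[p["fx"],0,p["cx"]],[0,p["fy"],p["cy"]],[0,0,1]])
def back(u,v,z):
    q=cv2.undistortPoints(np.array([[[u/1.5625,v/1.5625]]]),K,np.array(p["dist_coeffs"]))[0,0]
    d=C[:3,:3]@[q[0],q[1],1];o=C[:3,3];return (o+d*(z-o[2])/d[2])[:2].round(4)
for n,u,v,z in [("bush",557,313,.05),("knob",557,238,.05),("block",300,243,.05),("foot",627,284,.05),("brass",210,333,.05),("pale",223,272,.05),("pink",339,199,.05),("yel",297,308,.05),("white",274,369,.05),("ring",583,369,.03),("blue",636,336,.03),("bfoot",421,254,.009),("bbush",472,264,.009),("bblock",411,306,.009),("bknob",462,315,.009)]: print(n,back(u,v,z))
E
```

```text
bush [ 0.4879 -0.228 ]
knob [ 0.6211 -0.2294]
block [0.6103 0.2269]
foot [ 0.5398 -0.3524]
brass [0.4495 0.3839]
pale [0.558  0.3633]
pink [0.6898 0.1585]
yel [0.4945 0.2303]
white [0.387  0.2691]
ring [ 0.3896 -0.2771]
blue [ 0.4486 -0.3726]
bfoot [0.5969 0.0114]
bbush [ 0.579  -0.0817]
bblock [0.5017 0.0292]
bknob [ 0.4858 -0.0634]
```

```bash
python3 - <<'E'
from h import *
im=np.load("top0.npy");s=2600
tiles=[]
for n,x,y,z in [("bush",.488,-.228,.05),("knob",.621,-.229,.05),("block",.610,.227,.05),("foot",.54,-.352,.05),("brass",.45,.384,.05),("pale",.558,.363,.05)]:
    b=(x-.05,x+.05,y-.05,y+.05);o=grid(ortho(im,*b,z,s),*b,s,.02)[:260,:260];cv2.putText(o,n,(180,250),0,.6,(255,255,255));tiles.append(o)
cv2.imwrite("pics/obj.png",np.vstack([np.hstack(tiles[:3]),np.hstack(tiles[3:])])[:,:,::-1])
b=(.42,.66,-.15,.10);cv2.imwrite("pics/tray.png",grid(ortho(im,*b,.009,2400),*b,2400,.02)[:,:,::-1])
E
```

```text
(no output)
```

View pics/obj.png

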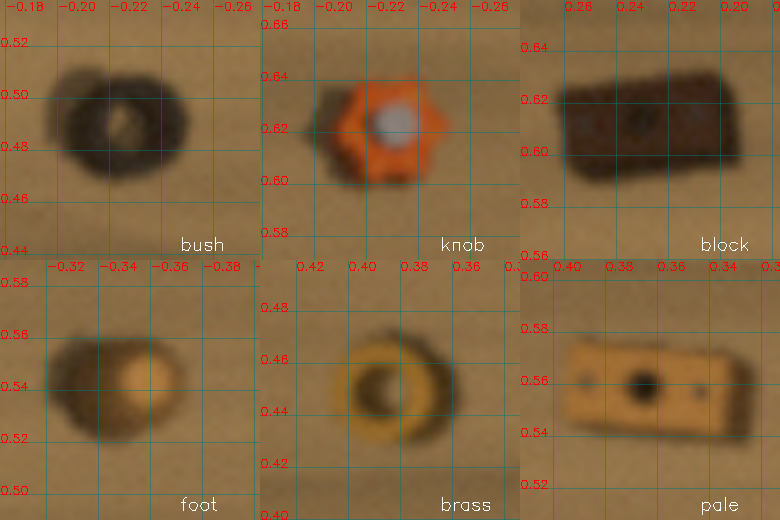

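View pics/tray.png

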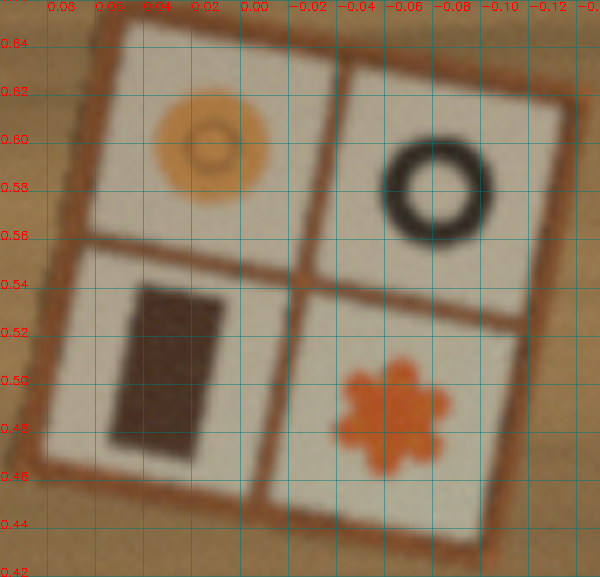

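The crops confirm the four parts. Rectified measurements (x, y in m):
- **Parts:** bushing (.489,-.230), knob (.623,-.232), block (.613,.229) with its long axis at about 97.6°, and foot (.544,-.358).
- **Bays:** foot (.599,.012), bushing (.580,-.0825), block (.505,.030) and knob (.486,-.064).
- **Checks:** bay spacing comes to 96.1 mm against the given 96. Tray yaw is about -11.3°.
- **Look-alikes:** brass (.449,.385) and pale (.559,.366).

Walnut block first.

```bash
cat > d.py <<'E'
import sys,numpy as np
from scipy.spatial.transform import Rotation as R
from workcell import env
s=env.read_state();p=s["tool_pos"];r=R.from_quat(s["orientation"]);M=r.as_matrix()
th=np.degrees(np.arctan2(M[1,1],M[0,1]))
print("t%.1f pos"%s["clock"],p.round(4),"th %.1f"%th,"tilt",M[:2,2].round(3),"w %.3f"%s["width"],"F",s["wrist_force"].round(1),"j7 %.2f"%s["joint_pos"][6])
if len(sys.argv)>3:
    t=np.array(list(map(float,sys.argv[1:4])))
    th2=float(sys.argv[4]) if len(sys.argv)>4 else th
    a=np.radians(th2);y=np.array([np.cos(a),np.sin(a),0]);x=np.array([-y[1],y[0],0]);d=(t-p)/.02
    print("units after turn: x %.2f y %.2f z %.2f; now: "%(x@d,y@d,-d[2]),(M.T@d).round(2),"wz %.2f"%(-np.radians(th2-th)/.15))
E
H="python3 -m handwheel"
python3 -m handwheel '[[[0,0,0,-0.965,-0.425,0.19,0],[0,0,0,-0.965,-0.425,0.19,0],[0,0,0,-0.965,-0.425,0.19,0],[0,0,0,-0.965,-0.425,0.19,0],[0,0,0,-0.965,-0.425,0.19,0],[0,0,0,-0.965,-0.425,0.19,0],[0,0,0,-0.965,-0.425,0.19,0],[0,0,0,-0.965,-0.425,0.19,0],[0,0,0,-0.965,-0.425,0.19,0],[0,0,0,-0.965,-0.425,0.19,0]]]' 40
python3 d.py .613 .229 .15 7.6
```

```text
clock: 1.1
tool_pos: [0.3397, 0.4615, 0.2148]
orientation: [0.144, 0.99, -0.0, -0.0]
wrist_force: [0.4, 0.6, -0.8]
width: 1.003
t1.1 pos [0.3397 0.4615 0.2148] th 73.4 tilt [-0.    -0.001] w 1.003 F [ 0.4  0.6 -0.8] j7 0.28
units after turn: x -13.33 y 12.01 z 3.24; now:  [-16.42  -7.23   3.24] wz 7.66
```

```bash
python3 -m handwheel '[[[0,0,0,-0.965,-0.425,0.19,0],[0,0,0,-0.965,-0.425,0.19,0],[0,0,0,-0.965,-0.425,0.19,0],[0,0,0,-0.965,-0.425,0.19,0],[0,0,0,-0.965,-0.425,0.19,0],[0,0,0,-0.965,-0.425,0.19,0],[0,0,0,-0.965,-0.425,0.19,0],[0,0,0,-0.965,-0.425,0.19,0],[0,0,0,-0.965,-0.425,0.19,0],[0,0,0,-0.965,-0.425,0.19,0]]]' >/dev/null
python3 -m handwheel '[[[0,0,0,-0.965,-0.425,0.19,0],[0,0,0,-0.965,-0.425,0.19,0],[0,0,0,-0.965,-0.425,0.19,0],[0,0,0,-0.965,-0.425,0.19,0],[0,0,0,-0.965,-0.425,0.19,0],[0,0,0,-0.965,-0.425,0.19,0],[0,0,0,-0.965,-0.425,0.19,0]]]' >/dev/null
python3 -m handwheel '[[[0,0,0.96,0,0,0,0],[0,0,0.96,0,0,0,0],[0,0,0.96,0,0,0,0],[0,0,0.96,0,0,0,0],[0,0,0.96,0,0,0,0],[0,0,0.96,0,0,0,0],[0,0,0.96,0,0,0,0],[0,0,0.96,0,0,0,0],[0,0,0,0,0,0,0],[0,0,0,0,0,0,0]]]'
python3 d.py .613 .229 .15 7.6
```

```text
clock: 3.8
tool_pos: [0.6121, 0.2302, 0.1504]
orientation: [0.658, 0.753, -0.0, 0.0]
wrist_force: [0.7, 0.3, 0.4]
width: 0.998
t3.8 pos [0.6121 0.2302 0.1504] th 7.6 tilt [-0.    -0.001] w 0.998 F [0.7 0.3 0.4] j7 -0.05
units after turn: x -0.06 y 0.03 z 0.02; now:  [-0.06  0.03  0.02] wz 0.01
```

Before descending, I'll check my measurements by drawing the part outlines at the estimated poses on the scene view, which is an independent camera.

```bash
python3 - <<'E'
from h import *
im=np.load("scene0.npy");k=4
a=np.linspace(0,2*np.pi,40)
big=cv2.resize(im,None,fx=k,fy=k,interpolation=cv2.INTER_CUBIC)
def draw(pts):
    q=((proj(pts,"scene")+.5)*k).astype(int);cv2.polylines(big,[q],True,(0,255,255),1)
def circ(x,y,r,z): draw(np.c_[x+r*np.cos(a),y+r*np.sin(a),0*a+z])
def box(x,y,t,z,L=.064,W=.032):
    t=np.radians(t);u=np.array([np.cos(t),np.sin(t)]);v=np.array([-u[1],u[0]])
    draw([[*(np.array([x,y])+i*u*L/2+j*v*W/2),z] for i,j in((1,1),(1,-1),(-1,-1),(-1,1))])
for z in(0,.05): circ(.4888,-.2299,.02,z);box(.6131,.2293,97.6,z)
circ(.6229,-.2321,.008,.05);circ(.6229,-.2321,.022,.04);circ(.6229,-.2321,.017,0)
circ(.5438,-.3582,.009,.05);circ(.5438,-.3582,.019,.036);circ(.5438,-.3582,.019,0)
circ(.5992,.0117,.024,.009);circ(.5804,-.0825,.024,.009);circ(.4858,-.0638,.0255,.009);box(.505,.0304,-11.3,.009,.07,.038)
c=lambda x0,y0,w,h:big[int(y0*k/1.5625):int((y0+h)*k/1.5625),int(x0*k/1.5625):int((x0+w)*k/1.5625)]
A=c(160,235,270,150);B=c(440,330,90,60)
A[-B.shape[0]:,-B.shape[1]:]=B
print(A.shape);cv2.imwrite("pics/chk.png",A[:,:,::-1])
E
```

```text
(384, 691, 3)
```

View pics/chk.png

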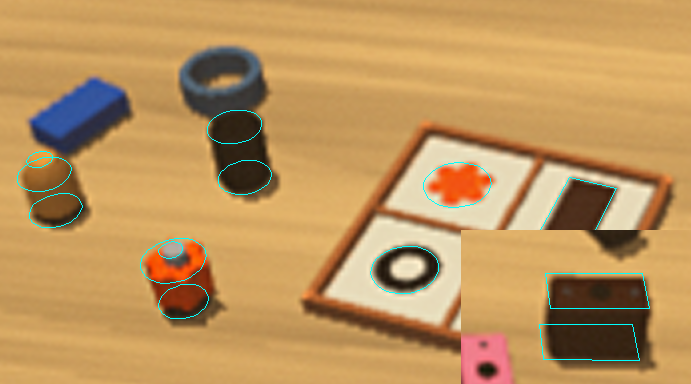

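The outlines fall on the parts within about 2–4 mm, and the foot sits a little right of its outline. That is well within what the jaws can take up. Descend and grip the block.

```bash
python3 -m handwheel '[[[0,0,0,0,0,0.9,0],[0,0,0,0,0,0.9,0],[0,0,0,0,0,0.9,0],[0,0,0,0,0,0.9,0],[0,0,0,0,0,0.9,0],[0,0,0,0,0,0.6,0],[0,0,0,0,0,0.5,0],[0,0,0,0,0,0.4,0],[0,0,0,0,0,0,0]]]' 40
python3 -m handwheel '[[[0,0,0,0,0,0,120],[0,0,0,0,0,0,255],[0,0,0,0,0,0,255],[0,0,0,0,0,0,255],[0,0,0,0,0,0,255],[0,0,0,0,0,0,255],[0,0,0,0,0,0,255],[0,0,0,0,0,0,255]]]' 40
python3 d.py
```

```text
clock: 4.7
tool_pos: [0.612, 0.2299, 0.0299]
orientation: [0.66, 0.751, -0.001, -0.0]
wrist_force: [0.4, -0.7, 0.2]
width: 1.005
clock: 5.5
tool_pos: [0.6129, 0.2303, 0.0314]
orientation: [0.66, 0.751, 0.001, 0.0]
wrist_force: [-0.3, -0.5, 5.5]
width: 0.373
t5.5 pos [0.6129 0.2303 0.0314] th 7.4 tilt [0.001 0.001] w 0.373 F [-0.3 -0.5  5.5] j7 -0.00
```

```bash
python3 -m handwheel '[[[0,0,0,0,0,-0.3,255],[0,0,0,0,0,-0.7,255],[0,0,0,0,0,-0.8,255],[0,0,0,0,0,-0.8,255],[0,0,0,0,0,-0.8,255],[0,0,0,0,0,-0.8,255],[0,0,0,0,0,-0.8,255]]]' >/dev/null
python3 -m handwheel '[[[0,0,-0.83,0,0,0,255],[0,0,-0.83,0,0,0,255],[0,0,-0.83,0,0,0,255],[0,0,-0.83,0,0,0,255],[0,0,-0.83,0,0,0,255],[0,0,-0.83,0,0,0,255],[0,0,-0.83,0,0,0,255],[0,0,-0.83,0,0,0,255],[0,0,-0.83,0,0,0,255],[0,0,-0.83,0,0,0,255]]]' >/dev/null
python3 d.py .505 .0304 .13 78.7
```

```text
t7.2 pos [0.6126 0.2298 0.1316] th 79.0 tilt [ 0.001 -0.   ] w 0.370 F [-0.2  0.2 -0.8] j7 0.99
units after turn: x 3.32 y -10.83 z 0.08; now:  [  3.38 -10.82   0.08] wz 0.03
```

```bash
python3 -m handwheel '[[[0,0,0,0.28,-0.9,0,255],[0,0,0,0.28,-0.9,0,255],[0,0,0,0.28,-0.9,0,255],[0,0,0,0.28,-0.9,0,255],[0,0,0,0.28,-0.9,0,255],[0,0,0,0.28,-0.9,0,255],[0,0,0,0.28,-0.9,0,255],[0,0,0,0.28,-0.9,0,255],[0,0,0,0.28,-0.9,0,255],[0,0,0,0.28,-0.9,0,255]]]' >/dev/null
python3 -m handwheel '[[[0,0,0,0.28,-0.9,0,255],[0,0,0,0.28,-0.9,0,255],[0,0,0,0,0,0.8,255],[0,0,0,0,0,0.8,255],[0,0,0,0,0,0.8,255],[0,0,0,0,0,0,255],[0,0,0,0,0,0,255]]]' >/dev/null
python3 d.py .505 .0304 .0405 78.7
python3 - <<'E'
from h import *
im=env.snapshot("scene");big=cv2.resize(im[110:280,150:400],(750,510),interpolation=cv2.INTER_CUBIC);cv2.imwrite("pics/b1.png",big[:,:,::-1])
E
```

```text
t8.9 pos [0.504  0.0309 0.0829] th 78.7 tilt [-0.001 -0.   ] w 0.371 F [-0.7  0.3 -0.5] j7 1.27
units after turn: x -0.06 y -0.01 z 2.12; now:  [-0.06 -0.01  2.12] wz 0.00
```

View pics/b1.png

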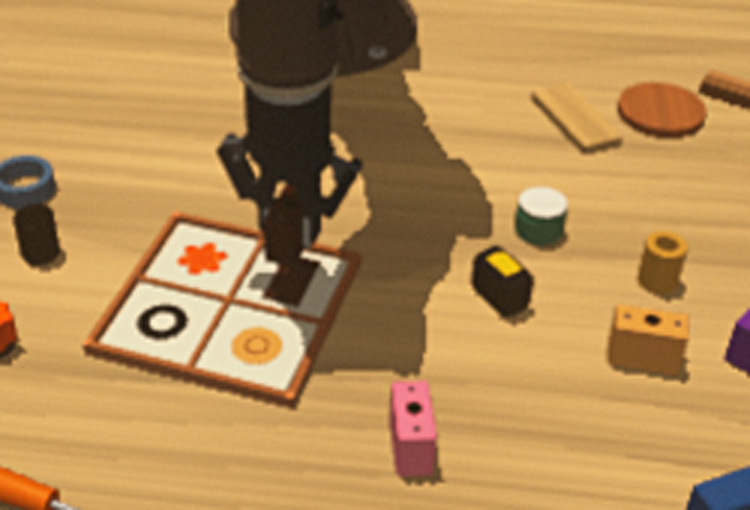

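The walnut block hangs upright over its rectangle (crop about 285,270). Lower it gently and release.

```bash
python3 -m handwheel '[[[0,0,0,0,0,0.6,255],[0,0,0,0,0,0.5,255],[0,0,0,0,0,0.4,255],[0,0,0,0,0,0.3,255],[0,0,0,0,0,0.2,255],[0,0,0,0,0,0.08,255],[0,0,0,0,0,0,255]]]'
python3 -m handwheel '[[[0,0,0,0,0,0,120],[0,0,0,0,0,0,60],[0,0,0,0,0,0,60],[0,0,0,0,0,0,60],[0,0,0,0,0,0,60],[0,0,0,0,0,-0.4,60],[0,0,0,0,0,-0.8,60],[0,0,0,0,0,-0.8,60],[0,0,0,0,0,-1,60],[0,0,0,0,0,-1,60]]]'
python3 d.py .4888 -.2295 .12 78.7
```

```text
clock: 9.65
tool_pos: [0.5042, 0.0314, 0.0409]
orientation: [0.098, 0.995, -0.0, -0.0]
wrist_force: [0.7, -0.3, -0.5]
width: 0.367
clock: 10.65
tool_pos: [0.5041, 0.0313, 0.1224]
orientation: [0.098, 0.995, 0.0, 0.0]
wrist_force: [0.5, 1.3, 0.4]
width: 0.767
t10.7 pos [0.5041 0.0313 0.1224] th 78.7 tilt [0. 0.] w 0.767 F [0.5 1.3 0.4] j7 1.26
units after turn: x -1.81 y -12.94 z 0.12; now:  [ -1.8  -12.94   0.12] wz 0.00
```

```bash
python3 -m handwheel '[[[0,0,0,-0.13,-0.925,0,20],[0,0,0,-0.13,-0.925,0,20],[0,0,0,-0.13,-0.925,0,20],[0,0,0,-0.13,-0.925,0,20],[0,0,0,-0.13,-0.925,0,20],[0,0,0,-0.13,-0.925,0,20],[0,0,0,-0.13,-0.925,0,20],[0,0,0,-0.13,-0.925,0,20],[0,0,0,-0.13,-0.925,0,20],[0,0,0,-0.13,-0.925,0,20]]]' >/dev/null
python3 -m handwheel '[[[0,0,0,-0.13,-0.925,0,20],[0,0,0,-0.13,-0.925,0,20],[0,0,0,-0.13,-0.925,0,20],[0,0,0,-0.13,-0.925,0,20],[0,0,0,0,0,0,20],[0,0,0,0,0,0,20]]]' >/dev/null
python3 d.py .4888 -.2295 .03 78.7
python3 - <<'E'
from h import *
im=env.snapshot("scene");A=cv2.resize(im[135:265,90:290],(800,520),interpolation=cv2.INTER_CUBIC);cv2.imwrite("pics/b2.png",A[:,:,::-1])
E
```

```text
t12.2 pos [ 0.4892 -0.2295  0.1214] th 78.7 tilt [0. 0.] w 0.918 F [0.2 1.4 0.8] j7 1.79
units after turn: x 0.02 y -0.00 z 4.57; now:  [ 0.02 -0.01  4.57] wz -0.00
```

View pics/b2.png

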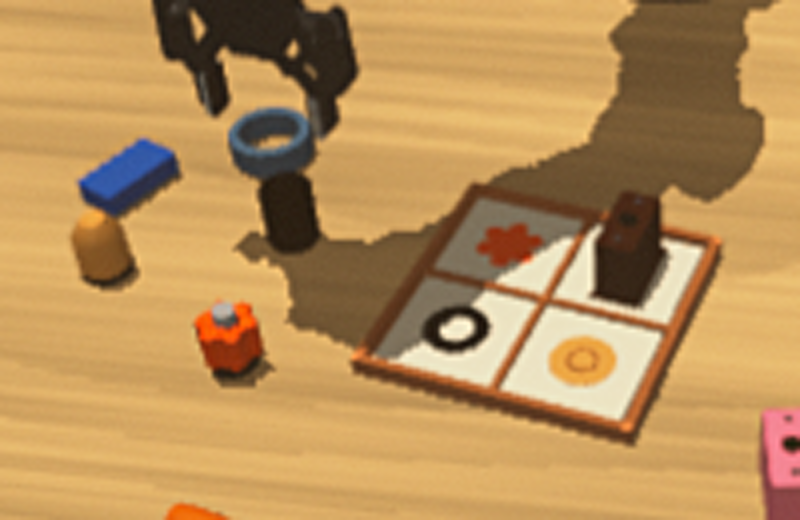

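The block stands in its bay (crop about 630,250). The open jaws are above the bushing at (290,210), clear of the blue ring. Descend, grip, lift.

```bash
python3 -m handwheel '[[[0,0,0,0,0,0.8,20],[0,0,0,0,0,0.9,20],[0,0,0,0,0,0.9,20],[0,0,0,0,0,0.8,20],[0,0,0,0,0,0.6,20],[0,0,0,0,0,0.4,20],[0,0,0,0,0,0.15,20],[0,0,0,0,0,0,20]]]'
python3 -m handwheel '[[[0,0,0,0,0,0,120],[0,0,0,0,0,0,255],[0,0,0,0,0,0,255],[0,0,0,0,0,0,255],[0,0,0,0,0,0,255],[0,0,0,0,0,0,255],[0,0,0,0,0,0,255]]]' 40
python3 d.py
python3 -m handwheel '[[[0,0,0,0,0,-0.3,255],[0,0,0,0,0,-0.7,255],[0,0,0,0,0,-0.8,255],[0,0,0,0,0,-0.8,255],[0,0,0,0,0,-0.8,255],[0,0,0,0,0,-0.8,255],[0,0,0,0,0,0,255]]]'>/dev/null
python3 d.py .5804 -.0825 .12 78.7
```

```text
clock: 13.1
tool_pos: [0.4893, -0.2295, 0.0301]
orientation: [0.098, 0.995, 0.0, -0.0]
wrist_force: [-0.6, 0.3, 0.2]
width: 0.919
clock: 13.8
tool_pos: [0.4896, -0.2299, 0.0308]
orientation: [0.098, 0.995, -0.0, 0.0]
wrist_force: [-1.2, 1.0, 5.0]
width: 0.455
t13.8 pos [ 0.4896 -0.2299  0.0308] th 78.7 tilt [ 0.001 -0.   ] w 0.455 F [-1.2  1.   5. ] j7 1.82
t14.5 pos [ 0.4904 -0.2303  0.1163] th 78.7 tilt [ 0.004 -0.001] w 0.459 F [ 0.1 -0.2 -1.3] j7 1.80
units after turn: x -2.96 y 8.13 z -0.19; now:  [-2.97  8.13 -0.18] wz 0.00
```

```bash
python3 -m handwheel '[[[0,0,0,-0.3,0.81,0,255],[0,0,0,-0.3,0.81,0,255],[0,0,0,-0.3,0.81,0,255],[0,0,0,-0.3,0.81,0,255],[0,0,0,-0.3,0.81,0,255],[0,0,0,-0.3,0.81,0,255],[0,0,0,-0.3,0.81,0,255],[0,0,0,-0.3,0.81,0,255],[0,0,0,-0.3,0.81,0,255],[0,0,0,-0.27,0.81,0,255]]]'>/dev/null
python3 -m handwheel '[[[0,0,0,0,0,0.5,255],[0,0,0,0,0,0.7,255],[0,0,0,0,0,0.7,255],[0,0,0,0,0,0,255],[0,0,0,0,0,0,255]]]'>/dev/null
python3 d.py .5804 -.0825 .040 78.7
python3 - <<'E'
from h import *
im=env.snapshot("scene");A=cv2.resize(im[135:265,140:340],(800,520),interpolation=cv2.INTER_CUBIC);cv2.imwrite("pics/b3.png",A[:,:,::-1])
E
```

```text
t16.0 pos [ 0.5784 -0.0833  0.0753] th 78.7 tilt [-0.002 -0.   ] w 0.464 F [ 0.1  0.6 -0.9] j7 1.51
units after turn: x -0.09 y 0.06 z 1.77; now:  [-0.09  0.06  1.77] wz -0.01
```

View pics/b3.png

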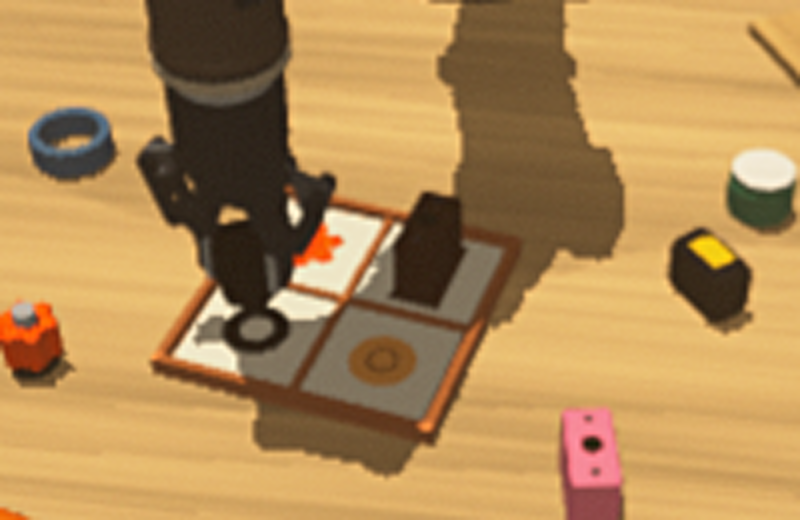

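The bushing hangs above its ring (crop about 245,265; ring at 256,328). Lower, release, rise.

```bash
python3 -m handwheel '[[[0,0,0,-0.09,0.06,0.5,255],[0,0,0,0,0,0.5,255],[0,0,0,0,0,0.3,255],[0,0,0,0,0,0.25,255],[0,0,0,0,0,0.15,255],[0,0,0,0,0,0.05,255],[0,0,0,0,0,0,255]]]'
python3 -m handwheel '[[[0,0,0,0,0,0,100],[0,0,0,0,0,0,60],[0,0,0,0,0,0,50],[0,0,0,0,0,0,50],[0,0,0,0,0,0,50],[0,0,0,0,0,-0.4,50],[0,0,0,0,0,-0.8,50],[0,0,0,0,0,-0.8,50],[0,0,0,0,0,-1,50],[0,0,0,0,0,-1,50]]]'
python3 d.py .6229 -.231 .12 78.7
```

```text
clock: 16.75
tool_pos: [0.5812, -0.0817, 0.0411]
orientation: [0.098, 0.995, 0.0, 0.0]
wrist_force: [-0.6, -0.2, -1.3]
width: 0.463
clock: 17.75
tool_pos: [0.5811, -0.0817, 0.1223]
orientation: [0.098, 0.995, 0.0, 0.0]
wrist_force: [0.5, 0.4, -0.8]
width: 0.805
t17.8 pos [ 0.5811 -0.0817  0.1223] th 78.7 tilt [0. 0.] w 0.805 F [ 0.5  0.4 -0.8] j7 1.50
units after turn: x -3.51 y -6.91 z 0.12; now:  [-3.51 -6.91  0.12] wz 0.00
```

```bash
python3 -m handwheel '[[[0,0,0,-0.44,-0.86,0,20],[0,0,0,-0.44,-0.86,0,20],[0,0,0,-0.44,-0.86,0,20],[0,0,0,-0.44,-0.86,0,20],[0,0,0,-0.44,-0.86,0,20],[0,0,0,-0.44,-0.86,0,20],[0,0,0,-0.44,-0.86,0,20],[0,0,0,-0.44,-0.86,0,20],[0,0,0,0,0,0,20],[0,0,0,0,0,0,20]]]'>/dev/null
python3 d.py .6229 -.231 .03 78.7
python3 - <<'E'
from h import *
im=env.snapshot("scene");A=cv2.resize(im[135:265,100:300],(800,520),interpolation=cv2.INTER_CUBIC);cv2.imwrite("pics/b4.png",A[:,:,::-1])
E
```

```text
t18.8 pos [ 0.6232 -0.231   0.1208] th 78.7 tilt [-0.  0.] w 0.922 F [-0.5  0.8  0.2] j7 1.73
units after turn: x 0.02 y -0.00 z 4.54; now:  [ 0.01 -0.    4.54] wz -0.01
```

View pics/b4.png

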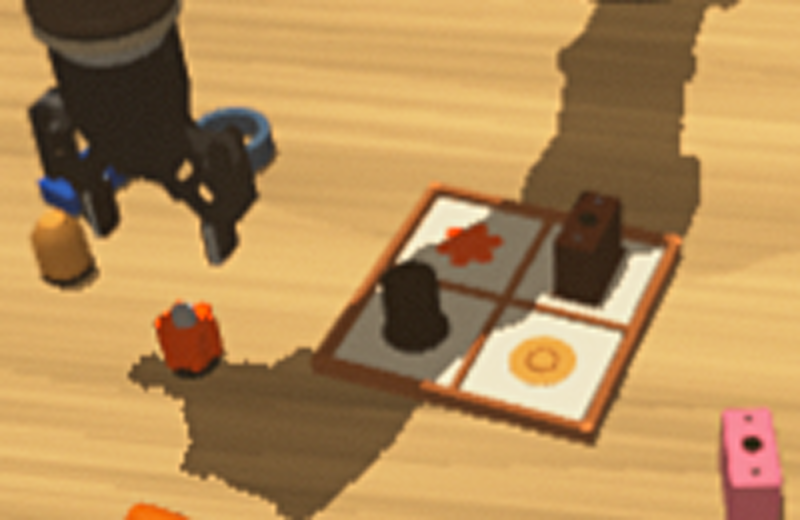

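The bushing (crop 412,305) and block (588,245) stand in their bays, and the knob is at (190,335) below the jaws. Grip the knob.

```bash
python3 -m handwheel '[[[0,0,0,0,0,0.8,20],[0,0,0,0,0,0.9,20],[0,0,0,0,0,0.9,20],[0,0,0,0,0,0.8,20],[0,0,0,0,0,0.6,20],[0,0,0,0,0,0.4,20],[0,0,0,0,0,0.14,20],[0,0,0,0,0,0,20]]]'
python3 -m handwheel '[[[0,0,0,0,0,0,110],[0,0,0,0,0,0,180],[0,0,0,0,0,0,255],[0,0,0,0,0,0,255],[0,0,0,0,0,0,255],[0,0,0,0,0,0,255],[0,0,0,0,0,0,255]]]' 35
python3 d.py
python3 -m handwheel '[[[0,0,0,0,0,-0.3,255],[0,0,0,0,0,-0.7,255],[0,0,0,0,0,-0.8,255],[0,0,0,0,0,-0.8,255],[0,0,0,0,0,-0.8,255],[0,0,0,0,0,-0.8,255],[0,0,0,0,0,-0.8,255],[0,0,0,0,0,-0.5,255],[0,0,0,0,0,0,255]]]'>/dev/null
python3 d.py .4858 -.0638 .14 78.7
```

```text
clock: 19.6
tool_pos: [0.6234, -0.2303, 0.0302]
orientation: [0.098, 0.995, 0.0, -0.0]
wrist_force: [0.1, 0.4, 0.2]
width: 0.92
clock: 20.3
tool_pos: [0.6238, -0.2305, 0.0311]
orientation: [0.098, 0.995, -0.0, 0.001]
wrist_force: [-2.4, 0.5, 6.2]
width: 0.505
t20.3 pos [ 0.6238 -0.2305  0.0311] th 78.7 tilt [ 0.001 -0.   ] w 0.505 F [-2.4  0.5  6.2] j7 1.74
t21.2 pos [ 0.6243 -0.2307  0.1426] th 78.7 tilt [ 0.003 -0.001] w 0.508 F [ 0.3  1.2 -0.5] j7 1.73
units after turn: x 8.43 y 6.83 z 0.13; now:  [8.43 6.83 0.1 ] wz 0.00
```

```bash
python3 -m handwheel '[[[0,0,0,0.84,0.68,0,255],[0,0,0,0.84,0.68,0,255],[0,0,0,0.84,0.68,0,255],[0,0,0,0.84,0.68,0,255],[0,0,0,0.84,0.68,0,255],[0,0,0,0.84,0.68,0,255],[0,0,0,0.84,0.68,0,255],[0,0,0,0.84,0.68,0,255],[0,0,0,0.84,0.68,0,255],[0,0,0,0.87,0.71,0,255]]]'>/dev/null
python3 -m handwheel '[[[0,0,0,0,0,0,255],[0,0,0,0,0,0.6,255],[0,0,0,0,0,0.8,255],[0,0,0,0,0,0.8,255],[0,0,0,0,0,0.8,255],[0,0,0,0,0,0.4,255],[0,0,0,0,0,0,255],[0,0,0,0,0,0,255]]]'>/dev/null
python3 d.py .4858 -.0638 .0405 78.7
```

```text
t23.0 pos [ 0.485  -0.0638  0.0722] th 78.7 tilt [-0. -0.] w 0.509 F [-0.4 -0.1 -1.7] j7 1.47
units after turn: x -0.04 y 0.01 z 1.59; now:  [-0.04  0.01  1.59] wz -0.00
```

```bash
python3 -m handwheel '[[[0,0,0,0,0,0.5,255],[0,0,0,0,0,0.4,255],[0,0,0,0,0,0.3,255],[0,0,0,0,0,0.2,255],[0,0,0,0,0,0.13,255],[0,0,0,0,0,0.05,255],[0,0,0,0,0,0,255]]]'
python3 -m handwheel '[[[0,0,0,0,0,0,100],[0,0,0,0,0,0,60],[0,0,0,0,0,0,40],[0,0,0,0,0,0,40],[0,0,0,0,0,0,40],[0,0,0,0,0,-0.4,40],[0,0,0,0,0,-0.8,40],[0,0,0,0,0,-0.8,40],[0,0,0,0,0,-1,40],[0,0,0,0,0,-1,40]]]'
python3 d.py .5438 -.3568 .12 78.7
```

```text
clock: 23.7
tool_pos: [0.4847, -0.0634, 0.0407]
orientation: [0.098, 0.995, 0.0, -0.0]
wrist_force: [0.7, -0.1, -0.9]
width: 0.505
clock: 24.7
tool_pos: [0.4846, -0.0635, 0.1219]
orientation: [0.098, 0.995, 0.0, -0.0]
wrist_force: [-0.2, 0.5, 0.5]
width: 0.841
t24.7 pos [ 0.4846 -0.0635  0.1219] th 78.7 tilt [-0.  0.] w 0.841 F [-0.2  0.5  0.5] j7 1.46
units after turn: x -5.78 y -13.80 z 0.10; now:  [ -5.78 -13.8    0.1 ] wz 0.00
```

```bash
python3 -m handwheel '[[[0,0,0,-0.36,-0.86,0,10],[0,0,0,-0.36,-0.86,0,10],[0,0,0,-0.36,-0.86,0,10],[0,0,0,-0.36,-0.86,0,10],[0,0,0,-0.36,-0.86,0,10],[0,0,0,-0.36,-0.86,0,10],[0,0,0,-0.36,-0.86,0,10],[0,0,0,-0.36,-0.86,0,10],[0,0,0,-0.36,-0.86,0,10],[0,0,0,-0.36,-0.86,0,10]]]'>/dev/null
python3 -m handwheel '[[[0,0,0,-0.36,-0.86,0,10],[0,0,0,-0.36,-0.86,0,10],[0,0,0,-0.36,-0.86,0,10],[0,0,0,-0.36,-0.86,0,10],[0,0,0,-0.36,-0.86,0,10],[0,0,0,-0.38,-0.9,0,10],[0,0,0,0,0,0,10],[0,0,0,0,0,0,10]]]'>/dev/null
python3 d.py .5438 -.3568 .028 78.7
python3 - <<'E'
from h import *
im=env.snapshot("scene");A=cv2.resize(im[125:255,80:280],(800,520),interpolation=cv2.INTER_CUBIC);cv2.imwrite("pics/b5.png",A[:,:,::-1])
E
```

```text
t26.5 pos [ 0.5439 -0.3572  0.1204] th 78.7 tilt [-0.  0.] w 0.956 F [ 0.2 -1.5 -1.4] j7 1.96
units after turn: x 0.01 y 0.02 z 4.62; now:  [0.01 0.02 4.62] wz -0.00
```

View pics/b5.png

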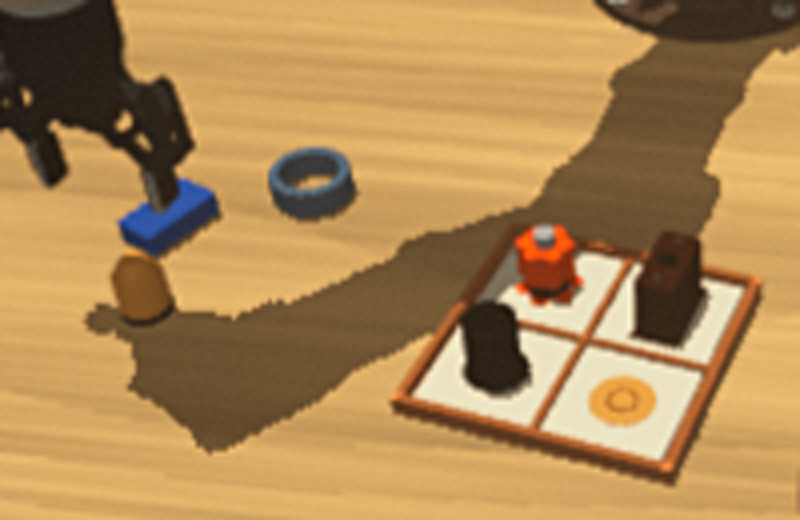

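Knob (crop 547,265), bushing and block all stand in the tray, and the foot is at (143,290). Grip the foot.

```bash
python3 -m handwheel '[[[0,0,0,0,0,0.8,10],[0,0,0,0,0,0.9,10],[0,0,0,0,0,0.9,10],[0,0,0,0,0,0.8,10],[0,0,0,0,0,0.6,10],[0,0,0,0,0,0.4,10],[0,0,0,0,0,0.22,10],[0,0,0,0,0,0,10]]]'
python3 -m handwheel '[[[0,0,0,0,0,0,110],[0,0,0,0,0,0,180],[0,0,0,0,0,0,255],[0,0,0,0,0,0,255],[0,0,0,0,0,0,255],[0,0,0,0,0,0,255],[0,0,0,0,0,0,255]]]' 35
python3 d.py
python3 -m handwheel '[[[0,0,0,0,0,-0.3,255],[0,0,0,0,0,-0.7,255],[0,0,0,0,0,-0.8,255],[0,0,0,0,0,-0.8,255],[0,0,0,0,0,-0.8,255],[0,0,0,0,0,-0.8,255],[0,0,0,0,0,-0.8,255],[0,0,0,0,0,-0.8,255],[0,0,0,0,0,0,255]]]'>/dev/null
python3 d.py .5992 .0117 .14 78.7
```

```text
clock: 27.35
tool_pos: [0.544, -0.3566, 0.028]
orientation: [0.098, 0.995, 0.0, -0.0]
wrist_force: [-0.6, -0.1, 0.1]
width: 0.961
clock: 28.05
tool_pos: [0.5444, -0.357, 0.029]
orientation: [0.098, 0.995, -0.0, 0.0]
wrist_force: [-1.3, 0.1, 6.4]
width: 0.433
t28.1 pos [ 0.5444 -0.357   0.029 ] th 78.7 tilt [ 0.001 -0.   ] w 0.433 F [-1.3  0.1  6.4] j7 1.97
t28.9 pos [ 0.5455 -0.3577  0.148 ] th 78.7 tilt [ 0.005 -0.003] w 0.428 F [ 1.3 -0.2 -1. ] j7 1.96
units after turn: x 0.98 y 18.64 z 0.40; now:  [ 0.98 18.64  0.36] wz 0.00
```

```bash
python3 -m handwheel '[[[0,0,0,0.05,0.93,0,255],[0,0,0,0.05,0.93,0,255],[0,0,0,0.05,0.93,0,255],[0,0,0,0.05,0.93,0,255],[0,0,0,0.05,0.93,0,255],[0,0,0,0.05,0.93,0,255],[0,0,0,0.05,0.93,0,255],[0,0,0,0.05,0.93,0,255],[0,0,0,0.05,0.93,0,255],[0,0,0,0.05,0.93,0,255]]]'>/dev/null
python3 -m handwheel '[[[0,0,0,0.05,0.93,0,255],[0,0,0,0.05,0.93,0,255],[0,0,0,0.05,0.93,0,255],[0,0,0,0.05,0.93,0,255],[0,0,0,0.05,0.93,0,255],[0,0,0,0.05,0.93,0,255],[0,0,0,0.05,0.93,0,255],[0,0,0,0.05,0.93,0,255],[0,0,0,0.05,0.93,0,255],[0,0,0,0.03,0.95,0,255]]]'>/dev/null
python3 -m handwheel '[[[0,0,0,0,0,0,255],[0,0,0,0,0,0.6,255],[0,0,0,0,0,0.8,255],[0,0,0,0,0,0.8,255],[0,0,0,0,0,0.8,255],[0,0,0,0,0,0.6,255],[0,0,0,0,0,0,255],[0,0,0,0,0,0,255]]]'>/dev/null
python3 d.py .5992 .0117 .0385 78.7
```

```text
t31.8 pos [0.5975 0.0119 0.0721] th 78.7 tilt [-0.001 -0.   ] w 0.430 F [0.3 0.1 0.1] j7 1.34
units after turn: x -0.08 y 0.01 z 1.68; now:  [-0.08  0.01  1.68] wz -0.00
```

```bash
python3 -m handwheel '[[[0,0,0,-0.08,0,0.5,255],[0,0,0,0,0,0.4,255],[0,0,0,0,0,0.3,255],[0,0,0,0,0,0.25,255],[0,0,0,0,0,0.15,255],[0,0,0,0,0,0.07,255],[0,0,0,0,0,0,255]]]'
python3 -m handwheel '[[[0,0,0,0,0,0,120],[0,0,0,0,0,0,60],[0,0,0,0,0,0,50],[0,0,0,0,0,0,50],[0,0,0,0,0,0,50],[0,0,0,0,0,-0.4,50],[0,0,0,0,0,-0.8,50],[0,0,0,0,0,-0.8,50],[0,0,0,0,0,-1,50],[0,0,0,0,0,-1,50]]]'
python3 -m handwheel '[[[0,0,0,0,0,-1,0],[0,0,0,0,0,-1,0],[0,0,0,0,0,-1,0],[0,0,0,0.9,0,-1,0],[0,0,0,1,0,-0.5,0],[0,0,0,1,0,0,0],[0,0,0,1,0,0,0],[0,0,0,1,0,0,0],[0,0,0,1,0,0,0],[0,0,0,1,0,0,0]]]'>/dev/null
python3 -m handwheel '[[[0,0,0,0,0.9,0,0],[0,0,0,0,0.9,0,0],[0,0,0,0,0.9,0,0],[0,0,0,0,0.9,0,0],[0,0,0,0,0.9,0,0],[0,0,0,0,0.9,0,0],[0,0,0,0,0.9,0,0],[0,0,0,0,0.9,0,0],[0,0,0,0,0.9,0,0],[0,0,0,0,0,0,0]]]'>/dev/null
python3 d.py
python3 - <<'E'
from h import *
im=env.snapshot("top");b=(.42,.66,-.15,.10);o=grid(ortho(im,*b,.059,1500),*b,1500,.02)
s=env.snapshot("scene");A=cv2.resize(s[150:290,160:290],(390,420),interpolation=cv2.INTER_CUBIC)
h=max(o.shape[0],420);f=lambda q:np.pad(q,((0,h-q.shape[0]),(0,0),(0,0)))
cv2.imwrite("pics/end.png",np.hstack([f(o),f(A)])[:,:,::-1])
cv2.imwrite("pics/end_all.png",cv2.resize(im,(800,600))[:,:,::-1])
E
```

```text
clock: 32.45
tool_pos: [0.5992, 0.012, 0.0388]
orientation: [0.098, 0.995, 0.0, -0.0]
wrist_force: [0.6, 1.1, 0.3]
width: 0.429
clock: 33.45
tool_pos: [0.5992, 0.012, 0.1202]
orientation: [0.098, 0.995, 0.0, 0.0]
wrist_force: [0.4, -0.3, 0.2]
width: 0.799
t35.5 pos [0.4958 0.2011 0.2091] th 78.9 tilt [0.001 0.001] w 1.000 F [-0.4 -0.4 -0. ] j7 0.91
```

View pics/end.png

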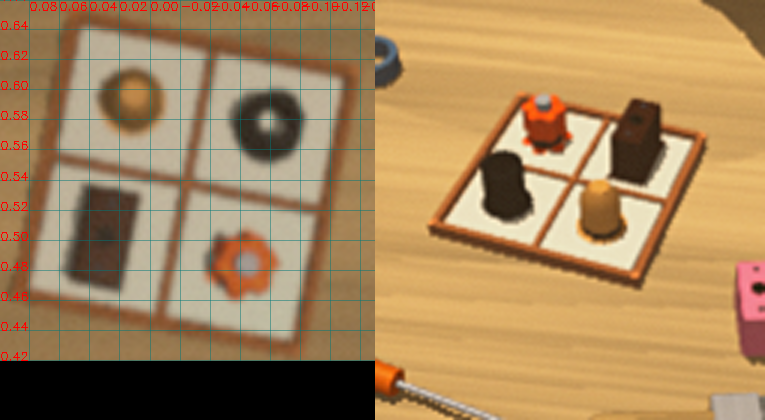

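View pics/end_all.png

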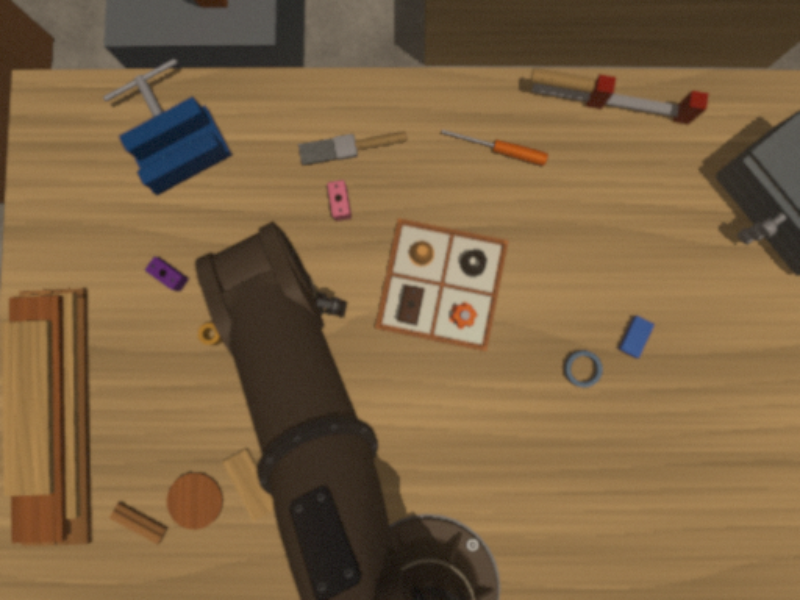

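The final pictures show all four parts upright in their bays. Offsets from the picture centres, read at top height: foot about 1 mm, knob about 1–2 mm, block about 2 mm, bushing about 3–5 mm. The block lies along its rectangle. Brass is still at (209,333). The pale block is hidden under the arm in this view, so one quick numeric check from the scene camera before handing in.

```bash
python3 - <<'E'
from h import *
a=np.load("scene0.npy").astype(int);b=env.snapshot("scene").astype(int)
f=lambda im:(im[...,0]>im[...,2]*1.0)  # unused colour guard
for n,x,y in(("pale",.559,.366),("brass",.449,.385)):
    u,v=proj([[x,y,.025]],"scene")[0].round().astype(int)
    A=a[v-16:v+17,u-16:u+17].sum(2).astype(np.float32);B=b[v-16:v+17,u-16:u+17].sum(2).astype(np.float32)
    print(n,(u,v),"shift px, response",cv2.phaseCorrelate(A,B))
s=env.read_state();print(s["clock"],abs(s["joint_vel"]).max())
env.job_done()
E
```

```text
pale (np.int64(365), np.int64(223)) shift px, response ((-0.25828865538190726, 0.02049794535698979), 0.7418056398998072)
brass (np.int64(368), np.int64(197)) shift px, response ((0.030847900482680046, 0.11123030341547491), 1.099362057760174)
35.6 0.010278375740161584
the job is handed in; nothing more can be done
```

The walnut block, black bushing, orange knob and beech foot are each standing upright in their own bay of the tray, and I have handed the job in at 35.6 s of the 112 s allowed.

- **Placement:** the last pictures put the foot, knob and block within about 2 mm of their picture centres and the bushing within about 5 mm, against a limit of 12 mm. The block lies along its rectangle.
- **Look-alikes:** the brass bushing and pale block show image shifts under 0.3 px from the first scene picture, so neither has moved. The arm hid the pale block in the last overhead picture, so I checked it in the scene camera only.
- **Disagreements:** the two cameras differed by 2–4 mm on part positions before I gripped them. None of the checks I made failed. I did not measure tilt, only judged it from the pictures.

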